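# Sort the freshly turned pieces into their sample trays

## Robot

A 6-joint arm with a two-finger parallel gripper is mounted at the origin on the work surface. World frame = base frame: x ahead of the robot, y to its left, z up, the work surface at z = 0. Lengths are in m, angles in degrees, forces in N, time in s.
With the tool pointing down it reaches from about 0.3 to 0.75 m from the base axis. Payload 8.5 kg.
Tool frame: the origin (TCP) lies at the very end of the fingers, on their centre line; the grasp point (between the pads) lies 19 mm behind it (env.tcp_to_grasp is the distance from the TCP to the grasp point, in m); z points along the fingers, y is the line along which they close (so a half turn about z gives the same grasp; the last joint's range is limited). The gripper opens to 85 mm and grips with 20 to 120 N. Pads are 22 mm wide; open, the fingers measure 114 mm over their backs; the gripper's body (76 mm by 85 mm) begins 54 mm behind the grasp point. The pads swing forward as they close: fully open they stand 13 mm farther back than shut.
Start: joints at [-79.028, 21.807, 74.336, -0, 83.858, -12.336], TCP at [0.218, -0.505, 0.231] pointing down, gripper open.
Joint ranges: [-178.18, 178.18], [-50.72, 133.34], [12.68, 142.11], [-81.47, 261.47], [9.98, 163.14], [-165.26, 165.26]. Speed limits (degrees/s): [136.94, 136.94, 180, 180, 180, 180].

## Interface

Orientations are given as a 3x3 rotation matrix whose columns are the frame's x, y, z axes.
In Python, from rig import status, get_image, env gives the robot as it stands.
- The arm moves only by the shell command python3 -m handwheel 'ROWS' [FORCE]. ROWS is text: rows parted by semicolons, each of 7 numbers parted by spaces: the shift along the world's x, y, z in cm, then the turn, a rotation vector about the world's x, y, z in degrees, then the opening, from 0 (shut) to 1 (fully open). In form: dx dy dz wx wy wz gripper; .... A call has 1 to 8 rows; each row is the pose to reach, as a shift and turn from the pose commanded when the call began; what a row does not reach only later rows make up. A row lasts 1/12 s, in which the tool goes at most 41.7 mm and 7.16 degrees, less where a joint would pass 70% of its speed; a pose out of reach is approached as far as the arm can. A call with a gripper value outside its range is refused whole. The fingers move at their own pace and stop on an object; FORCE is the grip in N (left out, the last holds). Time passes only in rows, so rows that repeat a pose let the fingers close. It gives the time, the measured TCP pose, the force, the opening and the grip force at its end, in the units of the state.
- status.observe(): the state, without advancing time (a new reading comes with each control period).
- get_image(name): name is "scene" or "top" or "wrist"; returns a dict with "color" (480x640x3 uint8, red, green, blue), "vertical_fov" (degrees; the focal length in pixels is half the picture's height over the tangent of half this angle, whatever the lens; pixels are square), "cx", "cy" (the principal point, pixels), "xyz" and "orientation" of the camera in the world. Camera axes: x right, y down, z forward; pixel columns grow to the right and rows downward; lengths in m; the calibration is good to about 2 mm. A picture is of the moment at which its call begins. There is no depth.
- env.close_job(): hands the job in; it is judged then, once.
The state is a dict: "time_s": time; "q": joint angles; "qvel": joint speeds; "joint_efforts": joint torques, N m; "position": TCP position; "tool_rot": TCP orientation; "ft_force": force on the tool from outside, world axes, zero at the start; "wrist_torque": the same for the moment, N m; "grip_width": finger opening in m; "gripper_force": force on a finger pad.
Only numpy, scipy, OpenCV 4.12 (cv2) and the standard library are available. Lean on these libraries where they do the work, as an engineer would, in place of code of your own. Each camera call takes 0.05 s, during which the arm holds its last target. There are 200 camera calls.

## Task

Five freshly waxed turned pieces lie mixed on the bench: sort them into the three trays, each piece into the tray that carries a sample of its kind, whatever its wood. Set them down on the tray floor, do not drop them: knobs standing on their feet, wheels flat, the chisel handle lying along the length of its tray, and the two pieces that share a tray not touching, for the wax is still soft. Leave the wax tin and the tape measure where they are.

Things in the scene. Friction and masses are not known exactly. Their poses are not given: they have to be found in the camera images.
- knob_dark_c (a point): Loose turned drawer knob of dark wood, standing on its foot: head 38 mm diameter (full width from 20 to 28 mm above its foot), 36 mm tall, foot 26 mm diameter, neck 18 mm. This point: on its axis, half-way up (18 mm); z is its axis, up. About 30 g.
- knob_pale_c (a point): Loose turned drawer knob of pale wood, standing on its foot: head 38 mm diameter (full width from 20 to 28 mm above its foot), 36 mm tall, foot 26 mm diameter, neck 18 mm. This point: on its axis, half-way up (18 mm); z is its axis, up. About 25 g.
- wheel_dark_c (a point): Loose turned toy wheel of dark wood, lying flat: a disc of 50 mm diameter, 20 mm thick, with a small dark bore. This point: its centre, 10 mm up; z is its axis, up. About 30 g.
- wheel_pale_c (a point): Loose turned toy wheel of pale wood, lying flat: a disc of 50 mm diameter, 20 mm thick, with a small dark bore. This point: its centre, 10 mm up; z is its axis, up. About 30 g.
- handle_c (a point): Loose octagonal chisel handle of pale wood with a brass ferrule at one end, lying on a flat: 110 mm long, 28 mm across flats, ferrule 21 mm diameter and 18 mm long. This point: mid-length, 14 mm up, on its axis; x runs along its length towards the ferrule, z up. Its thick octagonal body runs from x = -55 to +27 mm. About 60 g.
- tray_knobs: Fixed plywood tray, grey floor, for knobs. Origin: on the bench under its pocket's middle, z up. Pocket 130 mm along x, 150 mm along y (the tray's length); floor 6 mm above the bench; walls 8 mm thick, tops 18 mm above the bench. On its +x side a blue ledge, 48 mm deep, 18 mm high, bears the sample, a pale knob (36 mm tall), fixed for good. Any of the three tray places.
- tray_wheels: Fixed plywood tray, grey floor, for wheels. Origin: on the bench under its pocket's middle, z up. Pocket 130 mm along x, 150 mm along y (the tray's length); floor 6 mm above the bench; walls 8 mm thick, tops 18 mm above the bench. On its +x side a green ledge, 48 mm deep, 18 mm high, bears the sample, a pale wheel lying flat (20 mm), fixed for good. Any of the three tray places.
- tray_handles: Fixed plywood tray, grey floor, for chisel handles. Origin: on the bench under its pocket's middle, z up. Pocket 130 mm along x, 150 mm along y (the tray's length); floor 6 mm above the bench; walls 8 mm thick, tops 18 mm above the bench. On its +x side a yellow ledge, 48 mm deep, 18 mm high, bears the sample, a pale handle lying along y (28 mm), fixed for good. Any of the three tray places.
- wax_tin: Round wax tin, steel with a red lid, 62 mm diameter, 26 mm tall, standing among the pieces. Origin: centre of its underside, z up. Must stay where it is.
- tape_measure: Orange pocket tape measure with a black middle, lying on its side: 60 by 58 mm, 34 mm tall. Origin: under its middle, on the bench, z up. Must stay where it is.

How it is judged (in metres and radians):
At the end, for the whole second after the job is handed in: Each piece rests on the floor of its kind's tray (centre inside the pocket, height within 6 mm), released and still: knobs upright and wheels flat within 0.2 rad, handle within 0.35 rad of the tray's length, the two knobs and the two wheels at least 3 mm apart (x of knob_dark_c in the frame of tray_knobs between -0.058 and 0.058 m and y of knob_dark_c in the frame of tray_knobs between -0.068 and 0.068 m and z of knob_dark_c in the frame of tray_knobs between 0.018 and 0.03 m and linear speed of each of knob_dark, knob_pale, wheel_dark, wheel_pale, handle below 0.02 m/s and angular speed of each of knob_dark, knob_pale, wheel_dark, wheel_pale, handle below 0.3 rad/s and angle between each of knob_dark_c, knob_pale_c, wheel_dark_c, wheel_pale_c's own z axis and vertical below 0.2 rad and x of knob_pale_c in the frame of tray_knobs between -0.058 and 0.058 m and y of knob_pale_c in the frame of tray_knobs between -0.068 and 0.068 m and z of knob_pale_c in the frame of tray_knobs between 0.018 and 0.03 m and x of wheel_dark_c in the frame of tray_wheels between -0.058 and 0.058 m and y of wheel_dark_c in the frame of tray_wheels between -0.068 and 0.068 m and z of wheel_dark_c in the frame of tray_wheels between 0.01 and 0.022 m and x of wheel_pale_c in the frame of tray_wheels between -0.058 and 0.058 m and y of wheel_pale_c in the frame of tray_wheels between -0.068 and 0.068 m and z of wheel_pale_c in the frame of tray_wheels between 0.01 and 0.022 m and x of handle_c in the frame of tray_handles between -0.058 and 0.058 m and y of handle_c in the frame of tray_handles between -0.068 and 0.068 m and z of handle_c in the frame of tray_handles between 0.014 and 0.026 m and angle between the x axis of handle_c and the y axis of tray_handles, either way round below 0.35 rad and horizontal distance between knob_dark_c and knob_pale_c above 0.041 m and horizontal distance between wheel_dark_c and wheel_pale_c above 0.053 m); the robot touches nothing.
It fails at once if a turned piece is dropped (let go while its centre is more than 75 mm above the bench) ((height (world z) of knob_dark_c above 0.075 m and contact force between the fingers and knob_dark below 0.01 N) or (height (world z) of knob_pale_c above 0.075 m and contact force between the fingers and knob_pale below 0.01 N) or (height (world z) of wheel_dark_c above 0.075 m and contact force between the fingers and wheel_dark below 0.01 N) or (height (world z) of wheel_pale_c above 0.075 m and contact force between the fingers and wheel_pale below 0.01 N) or (height (world z) of handle_c above 0.075 m and contact force between the fingers and handle below 0.01 N)).
It fails at once if the wax tin or the tape measure is moved more than 20 mm (distance of any of wax_tin, tape_measure from where it was at the start of the episode above 0.02 m).
It also fails if it takes over 122 s, if anything falls off the work surface, if the arm or the gripper's body presses on something with over 40 N, if the wrist force passes 120 N, or if a joint passes its speed limit or range.

## Working session

There is one attempt and no reset: what is moved stays moved. The work goes in short steps, Python scripts to look and compute and a shell command to move; the robot and the scene stay as the last step left them, time stands still between calls to the robot, and variables do not carry over. Pictures are saved under pics/ and viewed, at most 16 in all, crops included, and the job is handed in when it is done.

```bash
mkdir -p pics; ls; cat > h.py <<'E'
import numpy as np, cv2
from rig import status, get_image, env
def f(im): return 240/np.tan(np.radians(im["vertical_fov"])/2)
def px2w(im,u,v,z):
    d=np.array([(u-im["cx"])/f(im),(v-im["cy"])/f(im),1]); R=np.array(im["orientation"]); d=R@d; c=np.array(im["xyz"])
    return c+d*(z-c[2])/d[2]
def w2px(im,p):
    R=np.array(im["orientation"]); q=R.T@(np.array(p)-np.array(im["xyz"])); return f(im)*q[:2]/q[2]+[im["cx"],im["cy"]]
def save(im,n): cv2.imwrite("pics/"+n,cv2.cvtColor(im["color"],cv2.COLOR_RGB2BGR))
E
python3 - <<'E'
from h import *
np.set_printoptions(precision=4,suppress=True)
for n in ("top","scene"):
    im=get_image(n); save(im,n+"1.png"); print(n,im["xyz"],np.array(im["orientation"]),f(im),im["cx"],im["cy"])
s=status.observe(); print(s["position"],s["tool_rot"],s["grip_width"],s["time_s"])
E
```

```text
pics
top [0.2704 0.0017 1.284 ] [[ 0.0156 -0.9845  0.1748]
 [-0.9999 -0.0162 -0.0019]
 [ 0.0047 -0.1747 -0.9846]] 610.1875411604108 321.95355209771225 239.22821173794406
scene [ 0.997  -0.1163  0.7774] [[ 0.2043  0.7931 -0.5738]
 [ 0.9788 -0.1568  0.1317]
 [ 0.0145 -0.5886 -0.8083]] 512.1434863816592 320.21726241016285 236.73054374848198
[ 0.2176 -0.5049  0.2308] [[ 0.9184  0.3956 -0.0003]
 [ 0.3956 -0.9184  0.0013]
 [ 0.0003 -0.0013 -1.    ]] 0.08528141363771118 0.1
```

View pics/top1.png

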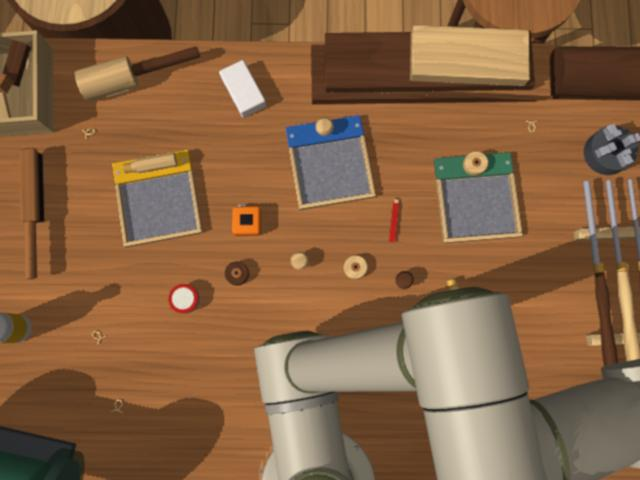

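View pics/scene1.png

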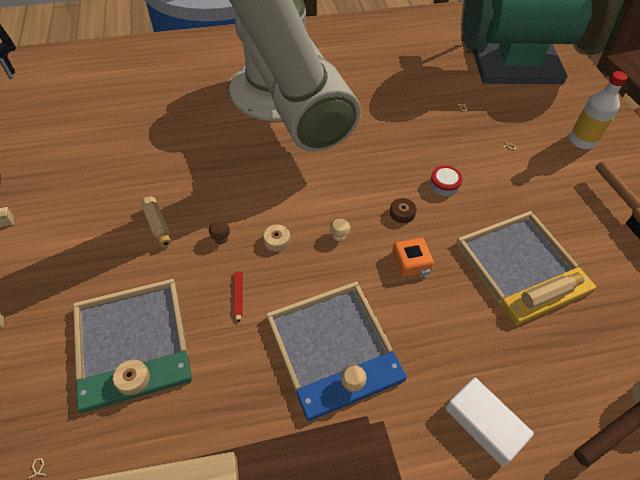

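The top view shows the dark wheel (237,273), pale knob (300,261), pale wheel (356,267), dark knob (404,279) and the handle half hidden at (452,285). The yellow handle tray is at (158,212), the blue knob tray at (333,172) and the green wheel tray at (480,205). In the scene view the handle runs from its butt at (151,200) to its ferrule at (166,240).

```bash
python3 - <<'E'
from h import *
np.set_printoptions(precision=4,suppress=True)
t=get_image("top"); s=get_image("scene")
def comp(im,mask,u,v,r):
    m=np.zeros(mask.shape,np.uint8); cv2.circle(m,(u,v),r,255,-1); m&=mask.astype(np.uint8)*255
    n,l,st,c=cv2.connectedComponentsWithStats(m); i=1+np.argmax(st[1:,4]); return (l==i),c[i],st[i]
def hsv(im): return cv2.cvtColor(im["color"],cv2.COLOR_RGB2HSV).astype(int)
for n,im,pts in (("top",t,dict(yel=(158,212),blue=(333,172),green=(480,205))),("scene",s,dict(yel=(527,265),blue=(330,335),green=(130,332)))):
    H=hsv(im); g=(H[...,1]<60)&(H[...,2]<190)&(H[...,2]>50)
    for k,(u,v) in pts.items():
        m,c,st=comp(im,g,u,v,70)
        cs=cv2.findContours(m.astype(np.uint8),0,2)[0]; q=np.vstack(cs)[:,0]
        w=np.array([px2w(im,*p,0.006)[:2] for p in q]).astype(np.float32)
        r=cv2.minAreaRect(w); print(n,k,np.array(r[0]),np.array(r[1]),r[2],px2w(im,*c,.006)[:2])
H=hsv(t); V=H[...,2]
print([(p,H[p[1],p[0]]) for p in [(228,280),(300,258),(346,268),(404,280),(275,275),(330,280)]])
for k,(u,v),z,msk in [("wd",(237,273),.02,V<95),("kp",(300,261),.03,(H[...,1]<140)&(V>140)),("wp",(356,267),.02,(H[...,1]<140)&(V>140)),("kd",(404,279),.03,V<95)]:
    m,c,st=comp(t,msk,u,v,20); print(k,c,st,px2w(t,*c,z))
for p in [(237,272),(300,260),(356,266),(404,278)]: print("hand",p,px2w(t,*p,.02)[:2])
for k,p,z in [("wd",(403,210),.015),("wp",(277,237),.015),("kp",(341,228),.025),("kd",(219,231),.025),("butt",(151,202),.02),("fer",(166,240),.014),("tin",(446,180),.02),("tape",(412,255),.03)]: print("scene",k,px2w(s,*p,z)[:2])
for p in [(183,298,.026),(246,220,.034)]: print("obst",px2w(t,*p)[:2])
c=lambda a,x,y,w,h,sc:cv2.resize(a[y:y+h,x:x+w],None,fx=sc,fy=sc,interpolation=2)
a=c(t["color"],150,240,340,75,2); b=c(s["color"],130,160,340,110,2)
cv2.imwrite("pics/crop.png",np.vstack([a,b])[...,::-1])
E
```

```text
top yel [0.5629 0.3518] [0.126  0.1472] 11.916342735290527 [0.5623 0.3517]
top blue [ 0.6528 -0.0173] [0.133  0.1666] 10.481057167053223 [ 0.6501 -0.0179]
top green [ 0.5771 -0.3353] [0.1294 0.1459] 5.585821151733398 [ 0.5763 -0.3352]
scene yel [0.5601 0.3539] [0.1259 0.1428] 11.853679656982422 [0.5636 0.3527]
scene blue [ 0.6475 -0.0181] [0.1269 0.1481] 10.717185974121094 [ 0.6506 -0.0197]
scene green [ 0.5729 -0.3353] [0.1252 0.1477] 5.6383795738220215 [ 0.5755 -0.3366]
[((228, 280), array([ 11, 154,  96])), ((300, 258), array([ 18, 117, 194])), ((346, 268), array([ 17, 117, 214])), ((404, 280), array([ 11, 154,  96])), ((275, 275), array([ 13, 158, 153])), ((330, 280), array([ 14, 161, 162]))]
wd [238.3803 273.    ] [226 261  29  24 355] [0.4205 0.1722 0.02  ]
kp [297.9513 260.6195] [290 252  17  18 226] [0.4471 0.0484 0.03  ]
wp [354.5725 266.8771] [343 255  24  25 407] [ 0.4373 -0.0697  0.02  ]
kd [406.2295 277.5738] [397 271  18  18 183] [ 0.4154 -0.176   0.03  ]
hand (237, 272) [0.4226 0.1751]
hand (300, 260) [0.4499 0.0445]
hand (356, 266) [ 0.4392 -0.0727]
hand (404, 278) [ 0.4156 -0.1728]
scene wd [0.4245 0.1769]
scene wp [ 0.441  -0.0701]
scene kp [0.4508 0.0479]
scene kd [ 0.4144 -0.1724]
scene butt [ 0.3161 -0.2936]
scene fer [ 0.4077 -0.2697]
scene tin [0.3708 0.2826]
scene tape [0.5369 0.1563]
obst [0.3663 0.2831]
obst [0.5305 0.1588]
```

View pics/crop.png

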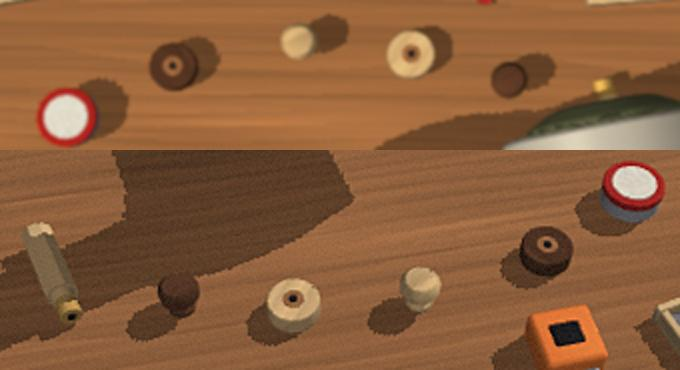

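```bash
python3 -m handwheel '14.4 22.4 -6 0 0 -8.7 1;14.4 22.4 -6 0 0 -8.7 1;14.4 22.4 -6 0 0 -8.7 1;14.4 22.4 -6 0 0 -8.7 1;14.4 22.4 -6 0 0 -8.7 1;14.4 22.4 -6 0 0 -8.7 1;14.4 22.4 -6 0 0 -8.7 1;14.4 22.4 -6 0 0 -8.7 1' 50
python3 - <<'E'
from h import *
np.set_printoptions(precision=4,suppress=True)
w=get_image("wrist"); save(w,"w1.png"); print(w["xyz"],w["orientation"],f(w))
print(w2px(w,(.362,-.281,.028)))
E
```

```text
time_s: 0.87
position: [0.3627, -0.2771, 0.1704]
tool_rot: [[0.967, 0.256, -0.001], [0.256, -0.967, 0.003], [-0.0, -0.003, -1.0]]
ft_force: [0.2, -0.3, 0.1]
grip_width: 0.0854
gripper_force: 0.0
[ 0.4414 -0.2578  0.3138] [[ 0.2575 -0.9168 -0.3052]
 [-0.9663 -0.2448 -0.0797]
 [-0.0016  0.3154 -0.9489]] 349.25520952239486
[326.1742 231.2128]
```

View pics/w1.png

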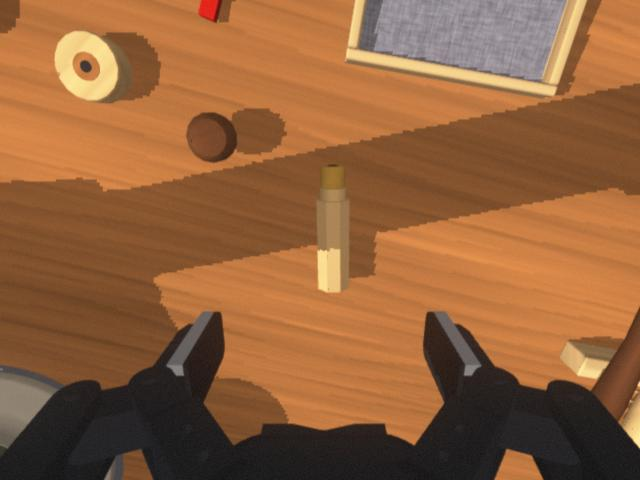

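The wrist view shows the handle aligned with the tool: butt at (333,291), ferrule end at (333,166). The dark knob is at (212,137) and the pale wheel at (86,67).

```bash
python3 - <<'E'
from h import *
np.set_printoptions(precision=4,suppress=True)
w=get_image("wrist"); t=get_image("top")
b=px2w(w,333,291,.014);e=px2w(w,332.5,166,.0225); e2=px2w(w,333,196,.028); print(b,e,e2,np.linalg.norm(e[:2]-b[:2]))
d=e-b; print(np.degrees(np.arctan2(d[1],d[0])),(b+e)/2)
print(px2w(w,209,130,.036),px2w(w,86,67,.02))
s=status.observe(); print(s["position"],np.degrees(np.arctan2(s["tool_rot"][1][1],s["tool_rot"][0][1])))
E
```

```text
[ 0.3022 -0.3061  0.014 ] [ 0.4149 -0.2745  0.0225] [ 0.3921 -0.281   0.028 ] 0.11701076115252648
15.686949444219065 [ 0.3586 -0.2903  0.0183]
[ 0.4179 -0.1764  0.036 ] [ 0.4377 -0.0741  0.02  ]
[ 0.3616 -0.2815  0.1715] -75.36959038406395
```

```bash
python3 -m handwheel '0.1 -0.3 -6 0 0 0 1;0.1 -0.3 -13 0 0 0 1;0.1 -0.3 -15 0 0 0 1;0.1 -0.3 -16.5 0 0 0 1;0.1 -0.3 -16.8 0 0 0 1;0.1 -0.3 -16.8 0 0 0 1;0.1 -0.3 -16.8 0 0 0 0.5;0.1 -0.3 -16.8 0 0 0 0.2' 50
python3 -m handwheel '0 0 0 0 0 0 0;0 0 0 0 0 0 0;0 0 0 0 0 0 0;0 0 0 0 0 0 0;0 0 0 0 0 0 0;0 0 0 0 0 0 0'
```

```text
time_s: 1.68
position: [0.3633, -0.2856, 0.0056]
tool_rot: [[0.968, 0.252, 0.003], [0.252, -0.968, -0.004], [0.002, 0.004, -1.0]]
ft_force: [0.9, 0.4, 0.5]
grip_width: 0.0637
gripper_force: 0.0
time_s: 2.18
position: [0.363, -0.2846, 0.0047]
tool_rot: [[0.968, 0.253, 0.001], [0.253, -0.968, -0.002], [0.001, 0.002, -1.0]]
ft_force: [-1.0, 0.6, 12.6]
grip_width: 0.0268
gripper_force: 49.1
```

```bash
python3 -m handwheel '0 0 2 0 0 0 0;0 0 5 0 0 0 0;0 0 9 0 0 0 0;0 0 12 0 0 0 0;0 0 12 0 0 0 0;0 0 12 0 0 0 0'
python3 -m handwheel '2 3 0 0 0 7 0;4 7 0 0 0 14 0;6 11 0 0 0 21 0;8 15 0 0 0 28 0;10 19 0 0 0 35 0;12 23 0 0 0 42 0;14 26.5 0 0 0 49 0;16 30 0 0 0 56 0'
python3 -m handwheel '0.6 4 0 0 0 5 0;1.2 8 0 0 0 10 0;1.8 12 0 0 0 15 0;2.4 16 0 0 0 20 0;3 20 0 0 0 25 0;3.4 24 0 0 0 31.4 0;3.9 28 0 0 0 31.4 0;3.9 32 0 0 0 31.4 0'
python3 -m handwheel '0 1 0 0 0 0 0;0 1.7 0 0 0 0 0;0 1.7 0 0 0 0 0;0 1.7 0 0 0 0 0;0 1.7 0 0 0 0 0;0 1.7 0 0 0 0 0'
python3 - <<'E'
from h import *
w=get_image("wrist"); save(w,"w2.png")
s=status.observe();R=s["tool_rot"]; print(s["position"],np.degrees(np.arctan2(R[1][1],R[0][1])),s["gripper_force"],s["grip_width"])
for p in [(0,0),(-.065,-.075),(-.065,.075),(.065,.075),(.065,-.075)]:
    a=np.radians(11.9);x=.562+p[0]*np.cos(a)-p[1]*np.sin(a);y=.352+p[0]*np.sin(a)+p[1]*np.cos(a);print(w2px(w,(x,y,.006)))
E
```

```text
time_s: 2.68
position: [0.363, -0.2844, 0.1248]
tool_rot: [[0.968, 0.252, 0.002], [0.252, -0.968, -0.003], [0.002, 0.004, -1.0]]
ft_force: [-0.9, 0.9, -1.5]
grip_width: 0.0268
gripper_force: 50.2
time_s: 3.35
position: [0.5162, 0.0073, 0.1219]
tool_rot: [[0.326, 0.945, -0.003], [0.945, -0.326, 0.001], [-0.0, -0.003, -1.0]]
ft_force: [0.7, -1.4, -0.4]
grip_width: 0.0269
gripper_force: 50.1
time_s: 4.02
position: [0.555, 0.3268, 0.1212]
tool_rot: [[-0.208, 0.978, -0.003], [0.978, 0.208, -0.001], [-0.0, -0.003, -1.0]]
ft_force: [0.2, -0.6, 0.1]
grip_width: 0.0265
gripper_force: 50.1
time_s: 4.52
position: [0.5558, 0.3405, 0.1233]
tool_rot: [[-0.206, 0.978, -0.0], [0.978, 0.206, -0.0], [-0.0, -0.0, -1.0]]
ft_force: [-0.2, 0.6, -1.4]
grip_width: 0.0265
gripper_force: 50.1
[0.55576033 0.34072981 0.12343241] 11.911722286238573 50.11343381367624 0.026845791102068806
[334.18795809 223.92399748]
[255.78527417 310.2564198 ]
[242.99415447 120.67782705]
[427.72918676 120.92190043]
[410.60876526 310.44474086]
```

View pics/w2.png

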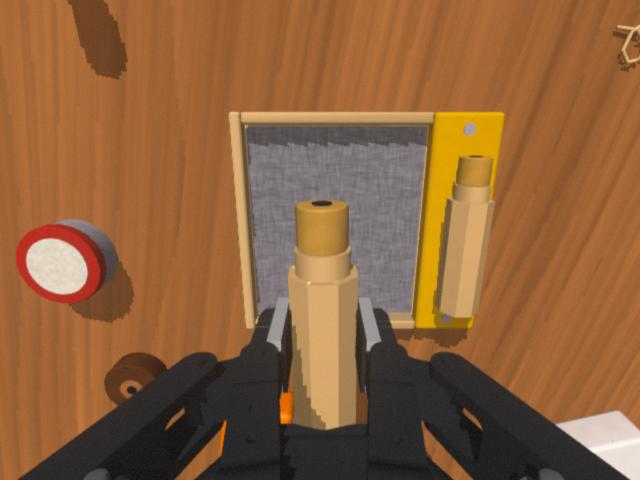

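The carried handle hangs centred between the pads, parallel to the yellow tray's length. The tray corners are where I predicted them, about (243,120) to (428,121), so I can lower it in.

```bash
python3 -m handwheel '0.6 1.1 -1 0 0 0 0;0.6 1.1 -4.5 0 0 0 0;0.6 1.1 -8 0 0 0 0;0.6 1.1 -9.5 0 0 0 0;0.6 1.1 -10.5 0 0 0 0;0.6 1.1 -11 0 0 0 0;0.6 1.1 -11.2 0 0 0 0;0.6 1.1 -11.2 0 0 0 0'
python3 -m handwheel '0 0 0 0 0 0 0;0 0 0 0 0 0 0'
```

```text
time_s: 5.23
position: [0.562, 0.353, 0.0122]
tool_rot: [[-0.208, 0.978, 0.001], [0.978, 0.208, 0.001], [0.0, 0.001, -1.0]]
ft_force: [-0.3, -0.2, -0.6]
grip_width: 0.0268
gripper_force: 50.1
time_s: 5.4
position: [0.562, 0.3532, 0.0126]
tool_rot: [[-0.208, 0.978, 0.002], [0.978, 0.208, 0.001], [0.0, 0.002, -1.0]]
ft_force: [0.0, 0.2, 0.2]
grip_width: 0.0268
gripper_force: 50.1
```

```bash
python3 -m handwheel '0 0 -0.1 0 0 0 0;0 0 -0.2 0 0 0 0;0 0 -0.2 0 0 0 0.35;0 0 -0.2 0 0 0 0.45;0 0 -0.2 0 0 0 0.55;0 0 -0.2 0 0 0 0.6;0 0 -0.2 0 0 0 0.6;0 0 -0.2 0 0 0 0.6'
python3 -m handwheel '0 0 1 0 0 0 0.6;0 0 3 0 0 0 0.6;0 0 7 0 0 0 0.6;0 0 10 0 0 0 0.7;0 -3 12 0 0 0 1;0 -3 12 0 0 0 1;0 -3 12 0 0 0 1'
python3 - <<'E'
from h import *
t=get_image("top"); cv2.imwrite("pics/t2.png",cv2.resize(t["color"][130:310,90:290],None,fx=3,fy=3)[...,::-1])
s=status.observe();R=s["tool_rot"]; print(s["position"],np.degrees(np.arctan2(R[1][1],R[0][1])))
E
```

```text
time_s: 6.07
position: [0.5614, 0.353, 0.0092]
tool_rot: [[-0.208, 0.978, -0.0], [0.978, 0.208, -0.0], [-0.0, -0.0, -1.0]]
ft_force: [0.4, -0.1, 0.7]
grip_width: 0.0515
gripper_force: 0.0
time_s: 6.65
position: [0.562, 0.3223, 0.1313]
tool_rot: [[-0.207, 0.978, 0.003], [0.978, 0.207, 0.001], [0.0, 0.003, -1.0]]
ft_force: [-0.0, -0.0, -0.6]
grip_width: 0.0852
gripper_force: 0.0
[0.56136661 0.32281798 0.12972204] 11.959211437147268
```

View pics/t2.png

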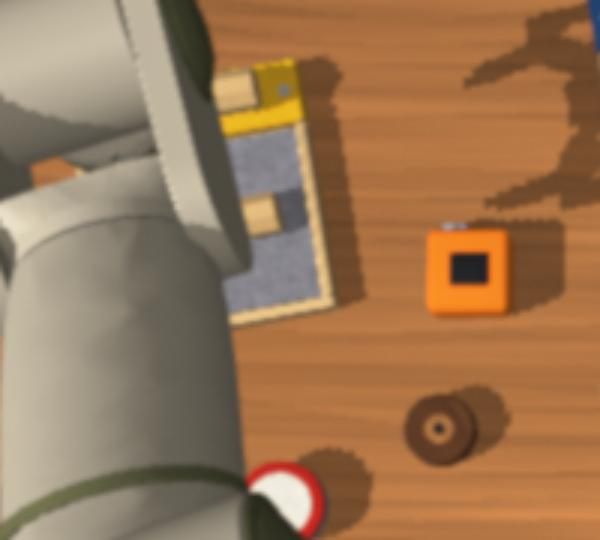

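The top view shows the handle lying in the yellow tray along its length (seen at about (260,215) in the crop). The tape measure and tin are unmoved. Next is the dark wheel.

```bash
python3 -m handwheel '-3 -3 0 0 0 -6.3 1;-6 -6 0 0 0 -6.3 1;-9 -9 -1 0 0 -6.3 1;-12 -12 -3 0 0 -6.3 1;-13.8 -14.8 -6 0 0 -6.3 1;-13.8 -14.8 -8 0 0 -6.3 1;-13.8 -14.8 -8 0 0 -6.3 1;-13.8 -14.8 -8 0 0 -6.3 1'
python3 - <<'E'
from h import *
w=get_image("wrist"); save(w,"w3.png")
s=status.observe();R=s["tool_rot"]; print(s["position"],np.degrees(np.arctan2(R[1][1],R[0][1])),w2px(w,(.4235,.175,.02)))
E
```

```text
time_s: 7.37
position: [0.4232, 0.1753, 0.0487]
tool_rot: [[-0.099, 0.995, -0.003], [0.995, 0.099, -0.0], [0.0, -0.003, -1.0]]
ft_force: [-0.1, 0.3, 1.0]
grip_width: 0.0852
gripper_force: 0.0
[0.42437291 0.17571724 0.0496435 ] 5.718755622383229 [323.41632341 284.84481466]
```

View pics/w3.png

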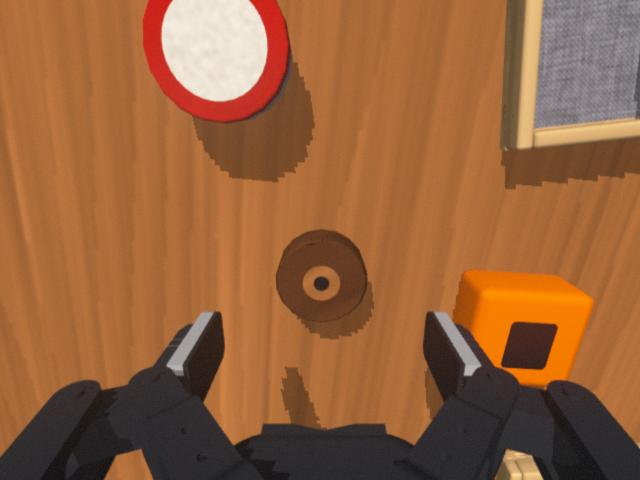

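The wheel's bore shows at (321,283), against a predicted (323,285), so the aim is good.

```bash
python3 -m handwheel '-0.05 0 -2.5 0 0 0 1;-0.05 0 -4.2 0 0 0 1;-0.05 0 -4.8 0 0 0 1;-0.05 0 -4.8 0 0 0 1;-0.05 0 -4.8 0 0 0 0.7;-0.05 0 -4.8 0 0 0 0.5;-0.05 0 -4.8 0 0 0 0;-0.05 0 -4.8 0 0 0 0'
python3 -m handwheel '0 0 0 0 0 0 0;0 0 0 0 0 0 0;0 0 0 0 0 0 0'
python3 -m handwheel '0 0 1 0 0 0 0;0 0 4 0 0 0 0;0 0 8 0 0 0 0;0 0 11 0 0 0 0;0 0 11 0 0 0 0;0 0 11 0 0 0 0'
```

```text
time_s: 8.08
position: [0.4236, 0.1752, 0.0027]
tool_rot: [[-0.1, 0.995, 0.002], [0.995, 0.1, 0.0], [0.0, 0.002, -1.0]]
ft_force: [-1.8, -0.3, 8.1]
grip_width: 0.048
gripper_force: 50.2
time_s: 8.33
position: [0.4236, 0.1752, 0.0027]
tool_rot: [[-0.099, 0.995, 0.002], [0.995, 0.099, 0.001], [0.0, 0.002, -1.0]]
ft_force: [-1.8, 0.4, 10.0]
grip_width: 0.0478
gripper_force: 50.4
time_s: 8.83
position: [0.4236, 0.1751, 0.1131]
tool_rot: [[-0.099, 0.995, 0.004], [0.995, 0.099, 0.001], [0.0, 0.004, -1.0]]
ft_force: [-0.7, -0.4, -0.6]
grip_width: 0.0478
gripper_force: 52.2
```

```bash
python3 -m handwheel '1 -4 0 0 0 0 0;2 -8 0 0 0 0 0;3 -12 0 0 0 0 0;4 -16 0 0 0 0 0;5 -20 0 0 0 0 0;6 -24 0 0 0 0 0;7 -28 0 0 0 0 0;8 -31 0 0 0 0 0'
python3 -m handwheel '1.5 -4 0 0 0 0 0;3 -8 0 0 0 0 0;4.5 -12 0 0 0 0 0;6 -16 0 0 0 0 0;7 -20 0 0 0 0 0;7.6 -23.5 0 0 0 0 0;7.6 -23.5 0 0 0 0 0;7.6 -23.5 0 0 0 0 0'
python3 - <<'E'
from h import *
s=status.observe();R=s["tool_rot"]; p=s["position"];print(p,np.degrees(np.arctan2(R[1][1],R[0][1])),"to go",np.array([.5794,-.370])-p[:2])
w=get_image("wrist"); save(w,"w4.png")
E
```

```text
time_s: 9.5
position: [0.5025, -0.138, 0.1101]
tool_rot: [[-0.098, 0.995, -0.002], [0.995, 0.098, 0.001], [0.001, -0.002, -1.0]]
ft_force: [0.4, 0.6, 0.9]
grip_width: 0.0476
gripper_force: 52.2
time_s: 10.17
position: [0.5781, -0.3715, 0.1087]
tool_rot: [[-0.097, 0.995, -0.002], [0.995, 0.097, 0.002], [0.003, -0.002, -1.0]]
ft_force: [-0.2, -0.2, -0.9]
grip_width: 0.0476
gripper_force: 52.2
[ 0.57806233 -0.37150797  0.10867766] 5.558698479494806 to go [0.00133767 0.00150797]
```

View pics/w4.png

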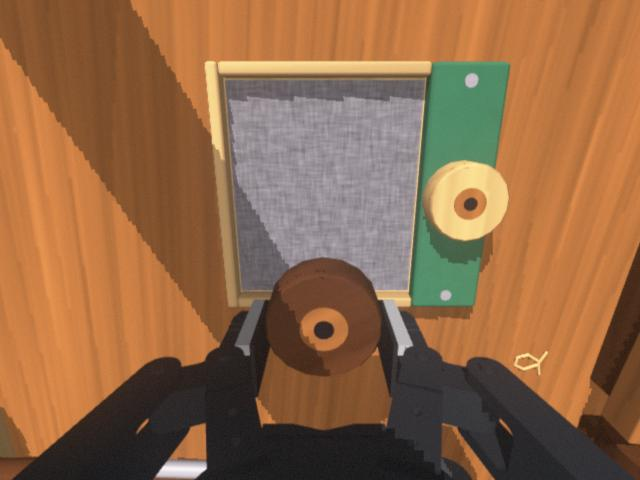

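The wheel is held level and centred in the pads above the green tray. Now I lower it.

```bash
python3 -m handwheel '0.1 0.1 -3 0 0 0 0;0.1 0.1 -6.5 0 0 0 0;0.1 0.1 -8.5 0 0 0 0;0.1 0.1 -9.5 0 0 0 0;0.1 0.1 -9.8 0 0 0 0;0.1 0.1 -9.8 0 0 0 0;0.1 0.1 -9.8 0 0 0 0'
python3 -m handwheel '0 0 -0.1 0 0 0 0;0 0 -0.2 0 0 0 0;0 0 -0.2 0 0 0 0'
```

```text
time_s: 10.8
position: [0.5806, -0.3691, 0.0149]
tool_rot: [[-0.1, 0.995, 0.002], [0.995, 0.1, -0.002], [-0.002, 0.002, -1.0]]
ft_force: [-0.7, 0.2, -0.7]
grip_width: 0.0479
gripper_force: 52.2
time_s: 11.05
position: [0.5801, -0.3692, 0.012]
tool_rot: [[-0.099, 0.995, 0.001], [0.995, 0.099, -0.001], [-0.001, 0.001, -1.0]]
ft_force: [0.2, 0.6, -0.6]
grip_width: 0.0477
gripper_force: 52.2
```

```bash
python3 -m handwheel '0 0 -0.1 0 0 0 0;0 0 -0.2 0 0 0 0;0 0 -0.25 0 0 0 0;0 0 -0.25 0 0 0 0'
python3 -m handwheel '0 0 0 0 0 0 0.6;0 0 0 0 0 0 0.65;0 0 0 0 0 0 0.75;0 0 0 0 0 0 0.8;0 0 0 0 0 0 0.8;0 0 0 0 0 0 0.8'
python3 -m handwheel '0 0 1 0 0 0 0.8;0 0 4 0 0 0 0.8;0 0 8 0 0 0 1;-2 4 9 0 0 0 1;-4 8 9 0 0 0 1;-6 12 9 0 0 0 1;-8 16 9 0 0 0 1;-10 20 8 0 0 0 1'
```

```text
time_s: 11.38
position: [0.5799, -0.3691, 0.0089]
tool_rot: [[-0.099, 0.995, -0.0], [0.995, 0.099, -0.0], [-0.0, -0.0, -1.0]]
ft_force: [0.2, -0.1, 0.9]
grip_width: 0.0478
gripper_force: 52.3
time_s: 11.88
position: [0.5799, -0.369, 0.0088]
tool_rot: [[-0.099, 0.995, -0.0], [0.995, 0.099, 0.0], [0.0, -0.0, -1.0]]
ft_force: [-1.1, 0.2, 0.5]
grip_width: 0.0686
gripper_force: 0.0
time_s: 12.55
position: [0.4869, -0.1829, 0.0936]
tool_rot: [[-0.099, 0.995, 0.003], [0.995, 0.099, -0.002], [-0.002, 0.003, -1.0]]
ft_force: [1.4, -0.4, -0.7]
grip_width: 0.0855
gripper_force: 0.0
```

```bash
python3 -m handwheel '-2 4 0 0 0 0 1;-4.1 8 0 0 0 0 1;-4.1 9.7 -2 0 0 0 1;-4.1 9.7 -4 0 0 0 1;-4.1 9.7 -4 0 0 0 1;-4.1 9.7 -4 0 0 0 1;-4.1 9.7 -4 0 0 0 1'
python3 - <<'E'
from h import *
s=status.observe();R=s["tool_rot"]; p=s["position"];print(p,np.degrees(np.arctan2(R[1][1],R[0][1])))
im=get_image("wrist"); save(im,"w5.png"); print(w2px(im,(.4385,-.072,.02)))
t=get_image("top"); save(t,"t3.png")
H=cv2.cvtColor(im["color"],cv2.COLOR_RGB2HSV).astype(int)
m=((H[...,1]<140)&(H[...,2]>150)).astype(np.uint8); m[400:]=0
n,l,st,c=cv2.connectedComponentsWithStats(m)
for i in range(1,n):
    if st[i,4]>800: print(st[i],c[i],px2w(im,*c[i],.02)[:2],px2w(im,*c[i],.032)[:2])
E
```

```text
time_s: 13.13
position: [0.4474, -0.088, 0.0528]
tool_rot: [[-0.099, 0.995, 0.002], [0.995, 0.099, -0.001], [-0.001, 0.002, -1.0]]
ft_force: [0.6, -0.0, 0.7]
grip_width: 0.0853
gripper_force: 0.0
[ 0.4473663  -0.08801579  0.05280296] 5.667918213597509
[309.21738233 252.4414216 ]
[ 315    0   81   29 1547] [358.21202327  10.97220427] [0.44996143 0.04115489] [0.44924269 0.03777955]
[ 563   20   77  322 6648] [599.02812876 201.752858  ] [ 0.5835841  -0.02983346] [ 0.57376286 -0.028373  ]
[ 264  201   91   93 5438] [309.50735565 246.28356013] [ 0.4383498  -0.06851457] [ 0.43842206 -0.06441913]
```

View pics/w5.png

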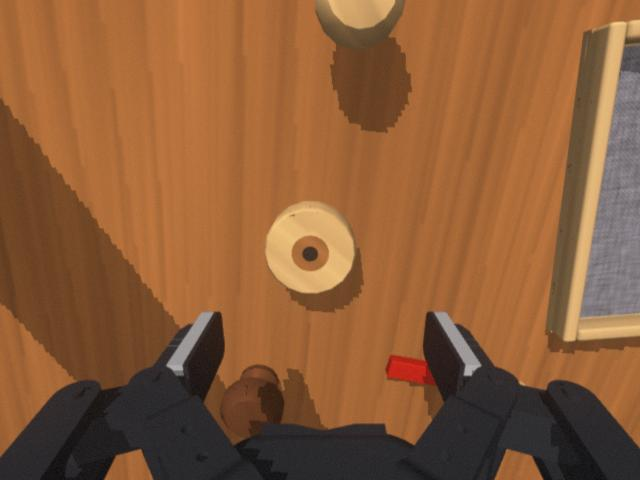

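The pale wheel's bore is at (310,254), against a predicted (309,252). Remaining shift is about −0.9, +1.5 cm.

```bash
python3 -m handwheel '-0.9 1.5 0 0 0 0 1;-0.9 1.5 -2 0 0 0 1;-0.9 1.5 -4.2 0 0 0 1;-0.9 1.5 -5.1 0 0 0 1;-0.9 1.5 -5.1 0 0 0 1;-0.9 1.5 -5.1 0 0 0 0.7;-0.9 1.5 -5.1 0 0 0 0;-0.9 1.5 -5.1 0 0 0 0'
python3 -m handwheel '0 0 0 0 0 0 0;0 0 0 0 0 0 0;0 0 0 0 0 0 0;0 0 0 0 0 0 0'
python3 -m handwheel '0 0 1 0 0 0 0;0 0 4 0 0 0 0;0 0 8 0 0 0 0;0 0 10 0 0 0 0;0 0 10 0 0 0 0;0 0 10 0 0 0 0'
```

```text
time_s: 13.9
position: [0.4381, -0.0725, 0.0016]
tool_rot: [[-0.099, 0.995, 0.002], [0.995, 0.099, -0.001], [-0.001, 0.002, -1.0]]
ft_force: [0.1, -0.2, -0.3]
grip_width: 0.0515
gripper_force: 0.0
time_s: 14.23
position: [0.438, -0.0725, 0.0021]
tool_rot: [[-0.099, 0.995, 0.002], [0.995, 0.099, -0.001], [-0.001, 0.002, -1.0]]
ft_force: [-2.7, -1.0, 11.1]
grip_width: 0.048
gripper_force: 49.9
time_s: 14.73
position: [0.4379, -0.0723, 0.1019]
tool_rot: [[-0.099, 0.995, 0.003], [0.995, 0.099, -0.001], [-0.002, 0.003, -1.0]]
ft_force: [-1.4, -0.2, 0.3]
grip_width: 0.0482
gripper_force: 52.0
```

```bash
python3 -m handwheel '1.8 -3 0 0 0 0 0;3.6 -6 0 0 0 0 0;5.4 -9 0 0 0 0 0;7.2 -12 0 0 0 0 0;9 -15 0 0 0 0 0;10.8 -18 0 0 0 0 0;12.4 -21 0 0 0 0 0;13.5 -22.8 0 0 0 0 0'
python3 -m handwheel '0 0 0 0 0 0 0;0 0 0 0 0 0 0;0 0 0 0 0 0 0;0 0 0 0 0 0 0'
```

```text
time_s: 15.4
position: [0.5729, -0.3028, 0.0987]
tool_rot: [[-0.098, 0.995, -0.001], [0.995, 0.098, 0.001], [0.001, -0.001, -1.0]]
ft_force: [-0.6, -0.4, 0.1]
grip_width: 0.0479
gripper_force: 52.0
time_s: 15.73
position: [0.572, -0.299, 0.1002]
tool_rot: [[-0.1, 0.995, -0.001], [0.995, 0.1, 0.001], [0.001, -0.001, -1.0]]
ft_force: [-0.4, -0.4, -0.1]
grip_width: 0.0482
gripper_force: 52.0
```

Measured target z is 0.0082, so −9.2 cm.

```bash
python3 -m handwheel '0 0 -3 0 0 0 0;0 0 -6 0 0 0 0;0 0 -8 0 0 0 0;0 0 -8.6 0 0 0 0;0 0 -8.9 0 0 0 0;0 0 -9 0 0 0 0;0 0 -9.1 0 0 0 0;0 0 -9.2 0 0 0 0'
python3 -m handwheel '0 0 0 0 0 0 0;0 0 0 0 0 0 0;0 0 0 0 0 0 0'
```

```text
time_s: 16.4
position: [0.5731, -0.3004, 0.0102]
tool_rot: [[-0.1, 0.995, 0.002], [0.995, 0.1, -0.002], [-0.002, 0.002, -1.0]]
ft_force: [0.6, -1.0, -0.2]
grip_width: 0.0476
gripper_force: 52.0
time_s: 16.65
position: [0.5726, -0.3003, 0.0092]
tool_rot: [[-0.099, 0.995, 0.001], [0.995, 0.099, -0.0], [-0.001, 0.001, -1.0]]
ft_force: [0.8, 0.1, -0.4]
grip_width: 0.0479
gripper_force: 52.0
```

```bash
python3 -m handwheel '0 0 -0.1 0 0 0 0;0 0 -0.1 0 0 0 0;0 0 -0.1 0 0 0 0.6;0 0 -0.1 0 0 0 0.65;0 0 -0.1 0 0 0 0.75;0 0 -0.1 0 0 0 0.8;0 0 -0.1 0 0 0 0.8;0 0 -0.1 0 0 0 0.8'
python3 -m handwheel '0 0 1 0 0 0 0.8;0 0 4 0 0 0 0.8;0 0 8 0 0 0 1;-3 2.4 9 0 0 2 1;-6 4.8 9 0 0 5 1;-9 7.2 9 0 0 5 1;-12 9.6 9 0 0 5 1;-15.7 12.6 8 0 0 5 1'
python3 -m handwheel '0 0 -1 0 0 0 1;0 0 -2 0 0 0 1;0 0 -2 0 0 0 1;0 0 -2 0 0 0 1'
python3 - <<'E'
from h import *
s=status.observe();R=s["tool_rot"]; p=s["position"];print(p,np.degrees(np.arctan2(R[1][1],R[0][1])))
im=get_image("wrist"); save(im,"w6.png"); print(w2px(im,(.4155,-.174,.036)),w2px(im,(.4155,-.174,.024)))
E
```

```text
time_s: 17.32
position: [0.5725, -0.3001, 0.0077]
tool_rot: [[-0.099, 0.995, -0.0], [0.995, 0.099, 0.0], [0.0, -0.0, -1.0]]
ft_force: [0.1, -0.0, -0.4]
grip_width: 0.0682
gripper_force: 0.0
time_s: 17.98
position: [0.4202, -0.178, 0.0909]
tool_rot: [[-0.186, 0.983, 0.003], [0.983, 0.186, -0.003], [-0.003, 0.003, -1.0]]
ft_force: [0.3, -0.9, 0.6]
grip_width: 0.0853
gripper_force: 0.0
time_s: 18.32
position: [0.4211, -0.1787, 0.0697]
tool_rot: [[-0.186, 0.983, 0.0], [0.983, 0.186, -0.0], [-0.0, 0.0, -1.0]]
ft_force: [-0.6, -0.1, 0.2]
grip_width: 0.0856
gripper_force: 0.0
[ 0.42107574 -0.17867019  0.06971273] 10.70524623870509
[314.61523662 271.07251265] [315.0978401  263.06498278]
```

View pics/w6.png

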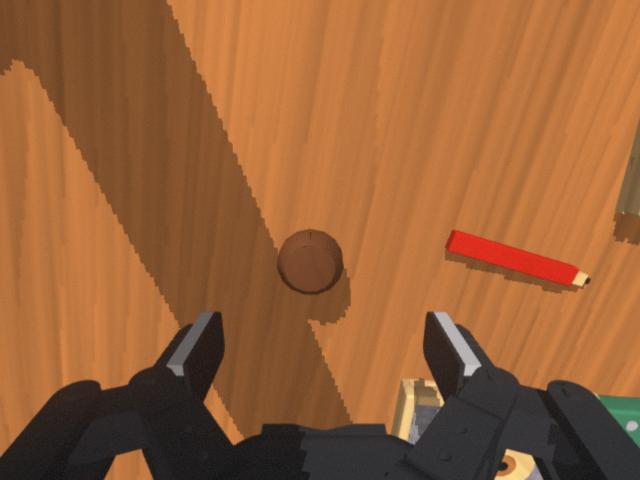

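The dark knob's head is centred at (310,262), about 2–3 mm lower in x than expected, so I aim at (0.413, −0.174).

```bash
python3 -m handwheel '-0.8 0.5 0 0 0 0 1;-0.8 0.5 -2.5 0 0 0 1;-0.8 0.5 -5 0 0 0 1;-0.8 0.5 -6.6 0 0 0 1;-0.8 0.5 -6.6 0 0 0 1;-0.8 0.5 -6.6 0 0 0 0.6;-0.8 0.5 -6.6 0 0 0 0.48;-0.8 0.5 -6.6 0 0 0 0' 40
python3 -m handwheel '0 0 0 0 0 0 0;0 0 0 0 0 0 0;0 0 0 0 0 0 0;0 0 0 0 0 0 0;0 0 0 0 0 0 0;0 0 0 0 0 0 0'
python3 -m handwheel '0 0 1 0 0 0 0;0 0 3 0 0 0 0;0 0 5 0 0 0 0;0 0 5 0 0 0 0;0 0 5 0 0 0 0'
python3 - <<'E'
from h import *
im=get_image("scene"); p=status.observe()["position"]; u,v=w2px(im,p).astype(int); print(p,u,v)
cv2.imwrite("pics/s2.png",cv2.resize(im["color"][v-80:v+60,u-90:u+90],None,fx=4,fy=4)[...,::-1])
E
```

```text
time_s: 19.03
position: [0.4133, -0.1738, 0.0043]
tool_rot: [[-0.186, 0.983, 0.002], [0.983, 0.186, -0.001], [-0.002, 0.001, -1.0]]
ft_force: [0.3, -0.1, 0.5]
grip_width: 0.0516
gripper_force: 0.0
time_s: 19.53
position: [0.4133, -0.1737, 0.0043]
tool_rot: [[-0.186, 0.983, 0.002], [0.983, 0.186, -0.001], [-0.002, 0.001, -1.0]]
ft_force: [-1.1, 0.7, 9.0]
grip_width: 0.0362
gripper_force: 38.9
time_s: 19.95
position: [0.4132, -0.1737, 0.0541]
tool_rot: [[-0.186, 0.983, 0.002], [0.983, 0.186, -0.002], [-0.002, 0.002, -1.0]]
ft_force: [-0.4, -0.2, -0.3]
grip_width: 0.036
gripper_force: 40.0
[ 0.41279774 -0.17341623  0.05335917] 216 220
```

View pics/s2.png

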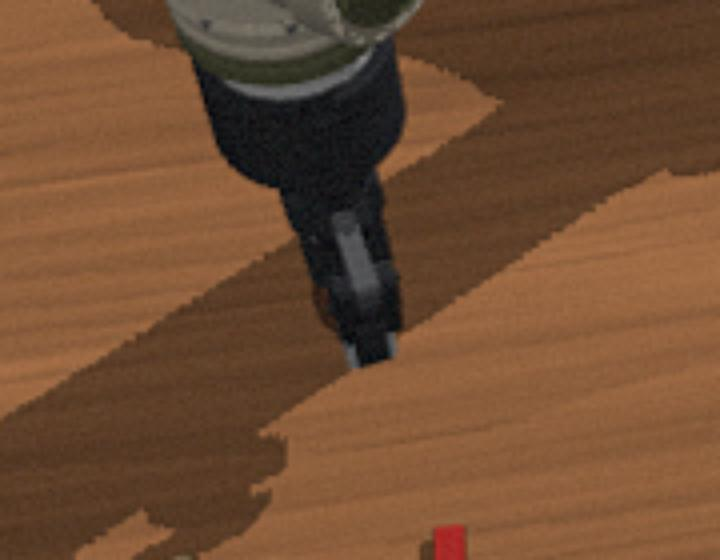

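The knob is hidden behind the fingers, but the opening holds at 36 mm with 40 N, so it is gripped. I carry it to the blue tray.

```bash
python3 -m handwheel '0 0 2 0 0 0 0;3.5 1.7 3 0 0 0 0;7 3.5 3 0 0 0 0;10.5 5.2 3 0 0 0 0;14 7 3 0 0 0 0;17.5 8.7 3 0 0 0 0;21 10.4 3 0 0 0 0;24.3 12.1 3 0 0 0 0'
python3 -m handwheel '0 0 0 0 0 0 0;0 0 0 0 0 0 0;0 0 0 0 0 0 0;0 0 0 0 0 0 0;0 0 0 0 0 0 0'
python3 - <<'E'
from h import *
im=get_image("wrist"); save(im,"w7.png");p=status.observe()["position"];print(p,np.array([.6564,-.0524])-p[:2])
E
```

```text
time_s: 20.67
position: [0.657, -0.051, 0.0816]
tool_rot: [[-0.186, 0.983, -0.002], [0.983, 0.186, 0.001], [0.001, -0.002, -1.0]]
ft_force: [0.4, -1.1, 0.1]
grip_width: 0.0359
gripper_force: 40.1
time_s: 21.08
position: [0.655, -0.0532, 0.0831]
tool_rot: [[-0.185, 0.983, -0.001], [0.983, 0.185, 0.0], [0.0, -0.001, -1.0]]
ft_force: [-0.1, 0.3, 0.0]
grip_width: 0.0364
gripper_force: 40.2
[ 0.65515184 -0.05314229  0.08331438] [0.00124816 0.00074229]
```

View pics/w7.png

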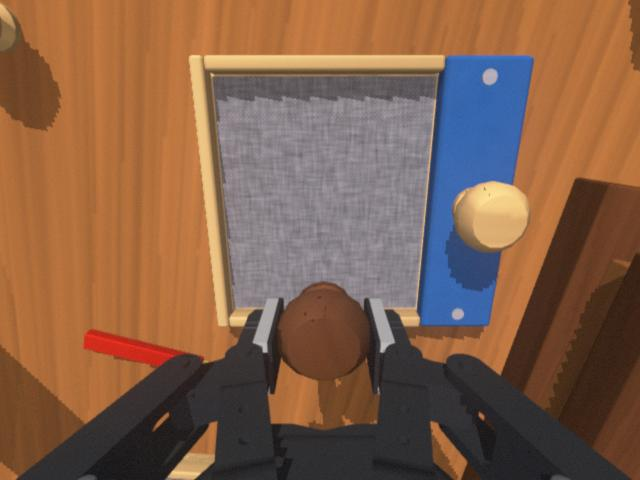

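The knob hangs upright in the pads above the near end of the blue tray. Target z is about 0.0103.

```bash
python3 -m handwheel '0.1 0 -2.5 0 0 0 0;0.1 0 -5 0 0 0 0;0.1 0 -6.3 0 0 0 0;0.1 0 -6.8 0 0 0 0;0.1 0 -7 0 0 0 0;0.1 0 -7.1 0 0 0 0;0.1 0 -7.2 0 0 0 0;0.1 0 -7.2 0 0 0 0'
python3 -m handwheel '0 0 0 0 0 0 0;0 0 0 0 0 0 0;0 0 0 0 0 0 0'
```

```text
time_s: 21.8
position: [0.6572, -0.0526, 0.0121]
tool_rot: [[-0.186, 0.983, 0.002], [0.983, 0.186, -0.0], [-0.001, 0.001, -1.0]]
ft_force: [0.1, 0.5, 0.4]
grip_width: 0.0364
gripper_force: 40.2
time_s: 22.05
position: [0.657, -0.0525, 0.0116]
tool_rot: [[-0.186, 0.983, 0.001], [0.983, 0.186, -0.0], [-0.0, 0.001, -1.0]]
ft_force: [-0.4, 0.6, -1.1]
grip_width: 0.0361
gripper_force: 40.2
```

```bash
python3 -m handwheel '0 0 -0.06 0 0 0 0;0 0 -0.12 0 0 0 0;0 0 -0.12 0 0 0 0;0 0 -0.12 0 0 0 0'
python3 -m handwheel '0 0 0 0 0 0 0.47;0 0 0 0 0 0 0.5;0 0 0 0 0 0 0.6;0 0 0 0 0 0 0.7;0 0 0 0 0 0 0.7;0 0 0 0 0 0 0.7'
python3 -m handwheel '0 0 1 0 0 0 0.7;0 0 4 0 0 0 0.7;0 0 7 0 0 0 0.8;-2 0 9 0 0 0 1;-6 2 9 0 0 0 1;-10 4 9 0 0 0 1;-14 6 8 0 0 0 1;-17 8 7 0 0 0 1'
```

```text
time_s: 22.38
position: [0.6569, -0.0524, 0.0105]
tool_rot: [[-0.186, 0.983, 0.0], [0.983, 0.186, -0.0], [-0.0, 0.0, -1.0]]
ft_force: [-1.7, 0.8, 4.7]
grip_width: 0.0361
gripper_force: 40.6
time_s: 22.88
position: [0.6568, -0.0524, 0.0099]
tool_rot: [[-0.186, 0.983, -0.0], [0.983, 0.186, 0.0], [0.0, -0.0, -1.0]]
ft_force: [0.3, 0.1, -0.8]
grip_width: 0.0598
gripper_force: 0.0
time_s: 23.55
position: [0.4901, 0.0249, 0.0827]
tool_rot: [[-0.185, 0.983, 0.003], [0.983, 0.185, -0.001], [-0.001, 0.003, -1.0]]
ft_force: [1.5, 0.5, -0.7]
grip_width: 0.0853
gripper_force: 0.0
```

Now the pale knob, estimated at (0.450, 0.046).

```bash
python3 -m handwheel '-3.6 1.7 -0.5 0 0 0 1;-3.6 1.7 -0.5 0 0 0 1;-3.6 1.7 -0.5 0 0 0 1;-3.6 1.7 -0.5 0 0 0 1;-3.6 1.7 -0.5 0 0 0 1'
python3 - <<'E'
from h import *
s=status.observe();print(s["position"])
im=get_image("wrist"); print(w2px(im,(.450,.046,.024)))
H=cv2.cvtColor(im["color"],cv2.COLOR_RGB2HSV).astype(int)
m=((H[...,1]<150)&(H[...,2]>120)).astype(np.uint8); m[400:]=0
n,l,st,c=cv2.connectedComponentsWithStats(m)
for i in range(1,n):
    if st[i,4]>800: print(st[i],c[i],px2w(im,*c[i],.024)[:2])
cv2.imwrite("pics/w8.png",im["color"][100:400,:,::-1])
t=get_image("top"); cv2.imwrite("pics/t4.png",cv2.resize(t["color"][100:260,280:540],None,fx=3,fy=3)[...,::-1])
E
```

```text
time_s: 23.97
position: [0.4572, 0.041, 0.0771]
tool_rot: [[-0.185, 0.983, 0.002], [0.983, 0.185, -0.0], [-0.001, 0.002, -1.0]]
ft_force: [0.1, 0.3, 1.5]
grip_width: 0.0857
gripper_force: 0.0
[0.45719791 0.04098331 0.0771039 ]
[312.63065675 257.53829864]
[ 280  227   64   62 3044] [310.96254928 258.07785808] [0.44907661 0.04547347]
[  477   270   163   130 15149] [564.49151759 329.20390785] [0.61875107 0.027546  ]
[167 311  47  65 875] [188.82285714 341.92342857] [ 0.38094358 -0.0269259 ]
[432 311  49  65 866] [457.84411085 341.60623557] [0.55377027 0.00583747]
```

View pics/w8.png

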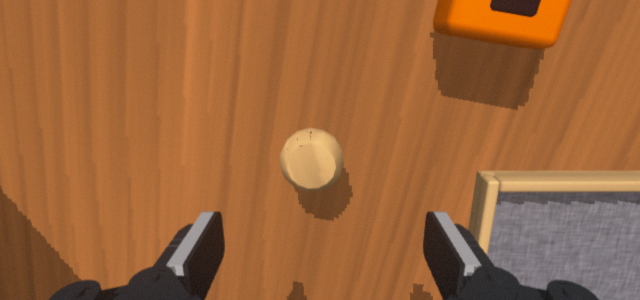

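View pics/t4.png

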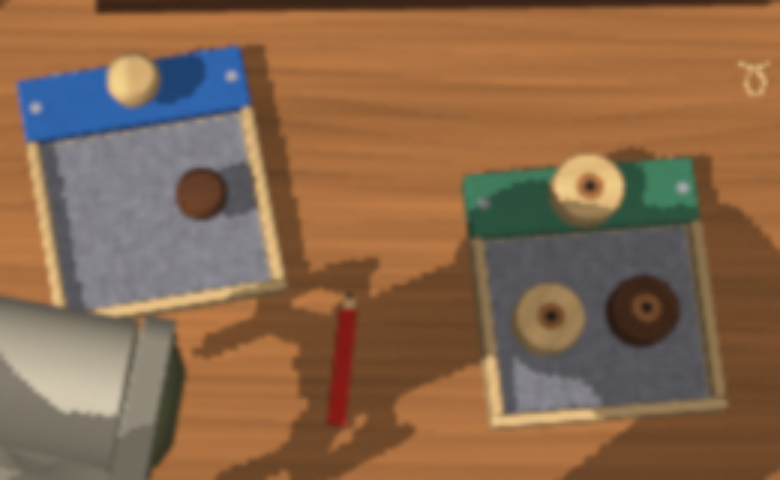

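The close view puts the pale knob at (311,258), which is (0.449, 0.0455). The top crop shows both wheels flat and apart in the green tray, and the dark knob standing at (202,193) in the blue one.

```bash
python3 -m handwheel '-0.8 0.5 0 0 0 0 1;-0.8 0.5 -2.5 0 0 0 1;-0.8 0.5 -5.5 0 0 0 1;-0.8 0.5 -7.3 0 0 0 1;-0.8 0.5 -7.3 0 0 0 1;-0.8 0.5 -7.3 0 0 0 0.6;-0.8 0.5 -7.3 0 0 0 0.48;-0.8 0.5 -7.3 0 0 0 0' 40
python3 -m handwheel '0 0 0 0 0 0 0;0 0 0 0 0 0 0;0 0 0 0 0 0 0;0 0 0 0 0 0 0;0 0 0 0 0 0 0;0 0 0 0 0 0 0'
python3 -m handwheel '0 0 1 0 0 0 0;0 0 4 0 0 0 0;0 0 7 0 0 0 0;0 0 8 0 0 0 0;0 0 8 0 0 0 0;0 0 8 0 0 0 0'
```

```text
time_s: 24.73
position: [0.4482, 0.0465, 0.0046]
tool_rot: [[-0.186, 0.983, 0.002], [0.983, 0.186, -0.0], [-0.001, 0.002, -1.0]]
ft_force: [0.1, -0.4, -1.0]
grip_width: 0.0517
gripper_force: 0.0
time_s: 25.23
position: [0.4481, 0.0465, 0.0047]
tool_rot: [[-0.186, 0.983, 0.002], [0.983, 0.186, -0.0], [-0.001, 0.002, -1.0]]
ft_force: [-1.3, -0.4, 9.2]
grip_width: 0.0365
gripper_force: 38.9
time_s: 25.73
position: [0.4476, 0.0466, 0.0838]
tool_rot: [[-0.186, 0.983, 0.002], [0.983, 0.186, -0.0], [-0.001, 0.001, -1.0]]
ft_force: [0.1, 0.4, -0.3]
grip_width: 0.0361
gripper_force: 40.1
```

Target (0.6436, 0.0164): shift +19.5, −3.0 cm.

```bash
python3 -m handwheel '3.5 -0.5 0 0 0 0 0;7 -1 0 0 0 0 0;10.5 -1.5 0 0 0 0 0;14 -2 0 0 0 0 0;17.5 -2.6 0 0 0 0 0;19.5 -3 0 0 0 0 0;19.5 -3 0 0 0 0 0;19.5 -3 0 0 0 0 0'
python3 -m handwheel '0 0 -2.5 0 0 0 0;0 0 -5 0 0 0 0;0 0 -6.3 0 0 0 0;0 0 -6.8 0 0 0 0;0 0 -7 0 0 0 0;0 0 -7.1 0 0 0 0;0 0 -7.2 0 0 0 0;0 0 -7.2 0 0 0 0'
python3 -m handwheel '0 0 0 0 0 0 0;0 0 0 0 0 0 0;0 0 0 0 0 0 0'
```

```text
time_s: 26.4
position: [0.6421, 0.0165, 0.0812]
tool_rot: [[-0.186, 0.983, -0.003], [0.983, 0.186, 0.001], [0.001, -0.003, -1.0]]
ft_force: [0.2, -0.0, -1.2]
grip_width: 0.0365
gripper_force: 40.2
time_s: 27.07
position: [0.6428, 0.0166, 0.0123]
tool_rot: [[-0.186, 0.983, 0.001], [0.983, 0.186, -0.0], [-0.0, 0.001, -1.0]]
ft_force: [0.5, -0.5, 0.4]
grip_width: 0.0361
gripper_force: 40.2
time_s: 27.32
position: [0.6427, 0.0165, 0.0118]
tool_rot: [[-0.186, 0.983, 0.001], [0.983, 0.186, -0.0], [-0.0, 0.001, -1.0]]
ft_force: [-0.5, 0.2, 0.8]
grip_width: 0.0361
gripper_force: 40.2
```

```bash
python3 -m handwheel '0 0 -0.06 0 0 0 0;0 0 -0.1 0 0 0 0;0 0 -0.1 0 0 0 0;0 0 -0.1 0 0 0 0'
python3 -m handwheel '0 0 0 0 0 0 0.47;0 0 0 0 0 0 0.5;0 0 0 0 0 0 0.6;0 0 0 0 0 0 0.7;0 0 0 0 0 0 0.7;0 0 0 0 0 0 0.7'
python3 -m handwheel '0 0 1 0 0 0 0.7;0 0 4 0 0 0 0.7;0 0 8 0 0 0 0.8;-4 0 10 0 0 0 1;-8 -4 12 0 0 0 1;-12 -8 14 0 0 0 1;-16 -12 14 0 0 0 1;-20 -14 14 0 0 0 1'
python3 -m handwheel '-2 -4 0 0 0 0 1;-3 -7 0 0 0 0 1;-3 -7 0 0 0 0 1;-3 -7 0 0 0 0 1;-3 -7 0 0 0 0 1;-3 -7 0 0 0 0 1'
python3 - <<'E'
from h import *
t=get_image("top"); save(t,"end.png")
cv2.imwrite("pics/e.png",cv2.resize(t["color"][90:320,90:550],None,fx=1.7,fy=1.7)[...,::-1])
s=get_image("scene"); save(s,"end_s.png")
E
```

```text
time_s: 27.65
position: [0.6427, 0.0166, 0.0108]
tool_rot: [[-0.186, 0.983, 0.0], [0.983, 0.186, -0.0], [-0.0, 0.0, -1.0]]
ft_force: [-1.6, -0.2, 4.6]
grip_width: 0.0362
gripper_force: 40.4
time_s: 28.15
position: [0.6426, 0.0166, 0.0104]
tool_rot: [[-0.186, 0.983, -0.0], [0.983, 0.186, 0.0], [0.0, -0.0, -1.0]]
ft_force: [0.1, -0.4, 0.4]
grip_width: 0.0595
gripper_force: 0.0
time_s: 28.82
position: [0.4854, -0.0928, 0.1482]
tool_rot: [[-0.186, 0.982, 0.003], [0.982, 0.186, -0.002], [-0.002, 0.003, -1.0]]
ft_force: [0.4, -1.3, -0.2]
grip_width: 0.0852
gripper_force: 0.0
time_s: 29.32
position: [0.4563, -0.1606, 0.1465]
tool_rot: [[-0.187, 0.982, 0.0], [0.982, 0.187, 0.0], [-0.0, 0.0, -1.0]]
ft_force: [-0.4, -0.8, -0.0]
grip_width: 0.0852
gripper_force: 0.0
```

View pics/e.png

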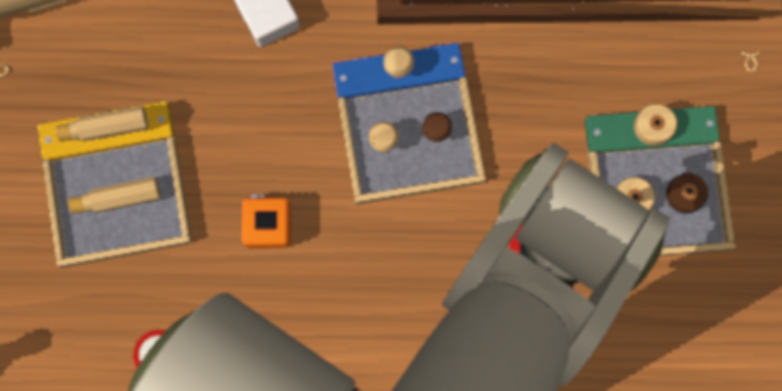

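View pics/end_s.png

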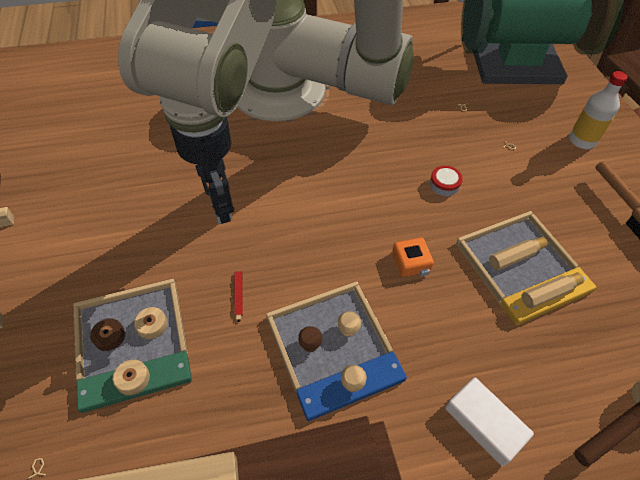

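In the final views, all five pieces rest in their own trays: wheels at (108,333) and (151,322), knobs standing at (311,338) and (349,323), handle lying along its tray at (518,252). The tin and tape measure have not moved.

```bash
python3 -c "
from rig import env
print(env.close_job())"
```

```text
the job is handed in; nothing more can be done
None
```

I sorted all five pieces into their trays and handed the job in at about 29 s of the 122 s allowed; the final camera views looked right, but the hand-in returned no verdict.

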